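# Hold a grinding ball over the inspection camera

## Robot

A 6-joint arm with a two-finger parallel gripper is mounted at the origin on a cart in front of the work surface, level with it; the furniture and walls round the work are solid. World frame = base frame: x ahead of the robot, y to its left, z up, the work surface at z = 0. Lengths are in m, angles in rad, forces in N, time in s.
With the tool pointing down it reaches from about 0.275 to 0.975 m from the base axis. Payload 8.4 kg.
Tool frame: the origin (TCP) lies midway between the tips of the shut fingers; the grasp point (between the pads) lies 19 mm behind it (r.grasp_offset is the distance from the TCP to the grasp point, in m); z points along the fingers, y is the line along which they close (so a half turn about z gives the same grasp; the last joint's range is limited). The gripper opens to 92 mm and grips with 3 to 60 N. Pads are 20 mm wide; open, the fingers measure 128 mm over their backs; the gripper's body (75 mm by 189 mm) begins 69 mm behind the grasp point.
Start: joints at [-1.323, 0.353, 1.633, -0, 1.155, -0.002], TCP at [0.155, -0.606, 0.215] pointing down, gripper open.
Joint ranges: [-2.63, 2.63], [-0.92, 2.1], [0.06, 2.66], [-1.3, 4.44], [0, 2.69], [-3.02, 3.02]. Speed limits (rad/s): [2.22, 2.22, 2.79, 3.14, 3.14, 3.14].

## Interface

Orientations are given as a 3x3 rotation matrix whose columns are the frame's x, y, z axes.
In Python, from plant import r, imaging, job gives the robot as it stands (r), with the cameras (imaging) and the job (job).
- The arm moves only by the shell command python3 nudge.py 'ROWS' [FORCE]. ROWS is one flat JSON list of numbers that holds 1 to 5 rows one after another, with no inner brackets; each row has 7 numbers: the finger opening in m, then dx, dy, dz in parts of the range, where 1.0 means 0.25 m, then a rotation vector rx, ry, rz in fractions of the full range, 1 being 360 degrees; each row is the pose to reach, as a shift and turn from the pose commanded when the command began, along the tool's axes at that moment; what a row does not reach only later rows make up. A row lasts 1/10 s, in which the tool goes at most 0.05 m and 0.15 rad, less where a joint would pass 70% of its speed; a pose out of reach is approached as far as the arm can. The fingers move at their own pace and stop on an object; FORCE is the grip in N (left out, the last holds). Time passes only in rows, so rows that do not move let the fingers close. It prints the time, the measured TCP pose, the force, the opening and the grip force at its end. Input that does not fit is refused with a message, and nothing moves.
- r.state(): the state, without advancing time (a new reading comes with each control period).
- imaging.capture(name): name is "scene" or "top" or "wrist"; returns a dict with "img" (420x560x3 uint8, red, green, blue), "mtx" (3x3 intrinsics, pixels), "rvec" (rotation vector, rad) and "tvec" (3), from world to camera coordinates, as OpenCV has them. Camera axes: x right, y down, z forward; pixel columns grow to the right and rows downward; lengths in m; the calibration is good to about 2 mm. A picture is of the moment at which its call begins. There is no depth.
- job.hand_in(): hands the job in; it is judged then, once.
The state is a dict: "time_s": time; "joint_positions": joint angles; "joint_vel": joint speeds; "joint_torque": joint torques, N m; "eef_pos": TCP position; "eef_rot": TCP orientation; "contact_force": force on the tool from outside, world axes, zero at the start; "torque": the same for the moment, N m; "finger_gap": finger opening in m; "grip_force": force on a finger pad.
Only numpy, scipy, OpenCV 4.12 (cv2) and the standard library are available. Lean on these libraries where they do the work, as an engineer would, in place of code of your own. Each camera call takes 0.05 s, during which the arm holds its last target. There are 200 camera calls.

## Task

Lift the blue tray out of its cradle by its black grip and carry it level, with the loose steel ball staying in its pocket, until the ball is centred over the lens of the upward-looking camera, with the tray's underside about 5 cm above the lens ring. Hold it there level and still for a full 3 seconds so that the ball's underside can be photographed, and finish while still holding it: do not put the tray down or let go. Do not touch the ball, do not let the tray touch the camera, and leave the vial, petri dish and sample block where they stand.

Things in the scene. Friction and masses are not known exactly. Their poses are not given: they have to be found in the camera images.
- cradle: Fixed grey board, 100 (x) x 166 (y) mm, 12 mm thick, with four white L-shaped corner stops that rise 7 mm above the board. Origin: centre of its underside, on the bench. The tray lies on the board, its x and y axes along the cradle's, with 2 mm play to the stops; it lifts straight up and out.
- tray: Loose blue tray, 84 (x) x 150 (y) mm, a 5 mm plate with a lip to 9 mm, 0.25 kg, nearly balanced about its middle. Origin: centre of its underside; z up. It starts in the cradle, underside 12 mm above the bench. Over its middle stands a grip; at y = -45 mm is an orange-ringed round pocket with a clear bottom, at y = +50 mm a steel balance plate.
- grip (a point): Centre of the tray's black upright grip block: 16 mm thick along the tray's x (close the fingers along this), 44 mm wide along the tray's y, 36 mm tall. It lies at [0, 0, 90] mm in the tray frame (the block's top is at 108 mm); below the block is a thinner aluminium stem. Axes as the tray's.
- pocket (a point): Where the ball's centre is when it rests in the middle of the pocket: [0, -45, 14] mm in the tray frame. The pocket is 34 mm across with a flat clear bottom 2 mm above the tray's underside and a rim 4 mm above that bottom, so the ball can roll about 5 mm any way and jumps out if the tray is tipped or jerked strongly.
- ball: Loose polished steel grinding ball, 24 mm across, 0.057 kg, lying in the tray's pocket.
- ball_center (a point): Centre of the ball.
- camera: Fixed squat black camera, 88 x 88 mm, 30 mm tall, with an aluminium and white ring (64 mm across) round the lens, up to 42 mm above the bench. Origin: centre of its underside, on the bench. It looks straight up. It and the cradle may stand on either side (left or right).
- lens (a point): Centre of the top of the white lens ring, 42 mm above the bench; axes as the camera's, z up.
- red_vial: Bystander: loose vial with a red cap, 27 mm across, 53 mm tall, origin at the centre of its underside. It stands between camera and cradle.
- petri_dish: Bystander: loose closed petri dish with pink filling, 91 mm across, 16 mm tall, origin at the centre of its underside. It lies between camera and cradle.
- sample_block: Bystander: loose small dark blue box with a red lid, 41 x 53 x 42 mm, origin at the centre of its underside, behind the petri dish.

How it is judged:
On the way, in this order (a step that is already met when the one before it is completed fails the run):
1. the tray is held clear above the cradle with the ball in its pocket (height (world z) of tray above 0.04 m and contact force between the fingers and tray above 1 N and distance between ball_center and pocket below 0.012 m), for 0.2 s.
2. the ball is held over the lens, level and still, for 2 s (contact force between the fingers and tray above 1 N and distance between ball_center and pocket below 0.012 m and horizontal distance between ball_center and lens below 0.018 m and z of tray in the frame of lens between 0.025 and 0.08 m and angle between tray's own z axis and vertical below 0.1 rad and linear speed of tray below 0.03 m/s and angular speed of tray below 0.2 rad/s), for 2 s.
At the end, for the whole second after the job is handed in: The fingers still hold the tray; the ball lies in its pocket (within 12 mm of the pocket's middle) and within 18 mm sideways of the lens centre; the tray's underside is 25 to 80 mm above the lens ring; the tray is within 0.10 rad of level and still (under 0.03 m/s and 0.2 rad/s) (all of step 2); the arm keeps its last pose, push and grip.
It fails at once if the ball leaves its pocket (distance between ball_center and pocket above 0.014 m).
It fails at once if the tray is tipped more than 0.26 rad (angle between tray's own z axis and vertical above 0.26 rad).
It fails at once if the robot touches the ball (contact force between any of the arm, the fingers and ball above 0.5 N).
It fails at once if the tray touches the camera (contact force between tray and camera above 0.5 N).
It fails at once if the vial, petri dish or sample block is moved by more than 20 mm (distance of any of red_vial, petri_dish, sample_block from where it was at the start of the episode above 0.02 m).
It also fails if it takes over 48 s, if anything falls off the work surface, if the arm or the gripper's body presses on something with over 40 N, if the wrist force passes 120 N, or if a joint passes its speed limit or range.

## Working session

There is one attempt and no reset: what is moved stays moved. The work goes in short steps, Python scripts to look and compute and a shell command to move; the robot and the scene stay as the last step left them, time stands still between calls to the robot, and variables do not carry over. Pictures are saved under pics/ and viewed, at most 10 in all, crops included, and the job is handed in when it is done.

```bash
ls; mkdir -p pics; python3 - <<'E'
from plant import r, imaging, job
import cv2
for n in ("scene","top"):
    c=imaging.capture(n); cv2.imwrite(f"pics/{n}0.png",c["img"][:,:,::-1])
    print(n,c["mtx"].tolist(),c["rvec"],c["tvec"])
s=r.state();print(s["time_s"],s["eef_pos"],s["eef_rot"])
E
```

```text
nudge.py
pics
plant.py
scene [[422.1111625426534, 0.0, 277.7777644491008], [0.0, 422.1111625426534, 210.8528439788392], [0.0, 0.0, 1.0]] [ 2.35833753 -0.40129253  0.14284299] [-0.54388309  0.19352462  0.82183852]
top [[468.76578805134665, 0.0, 284.74027935667925], [0.0, 468.76578805134665, 208.143712623751], [0.0, 0.0, 1.0]] [ 2.10112589 -2.14532105  0.15880186] [0.00786875 0.54794378 1.06659881]
0.1 [ 0.15439674 -0.60515505  0.2139563 ] [[ 9.68958231e-01  2.47224291e-01 -3.11164764e-04]
 [ 2.47224487e-01 -9.68957466e-01  1.21738179e-03]
 [-5.39072393e-07 -1.25651965e-03 -9.99999211e-01]]
```

View pics/top0.png

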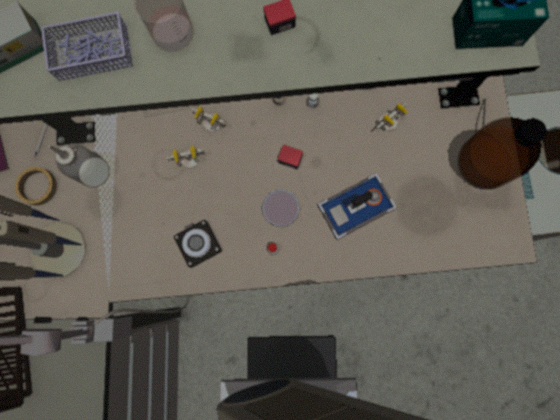

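View pics/scene0.png

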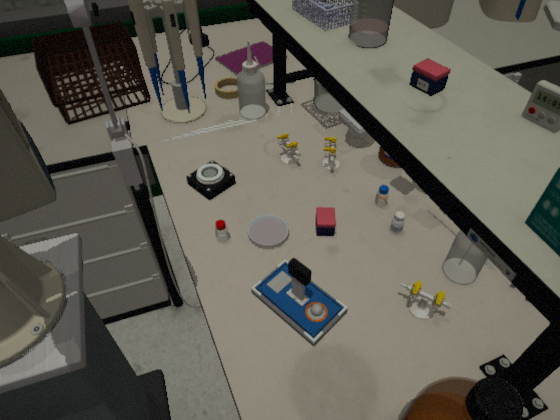

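The top view shows the tray at about (357,207) with its orange pocket near (375,197). The lens is at about (197,243), the dish at (280,208), the vial at (272,247) and the block at (290,157). The scene view has the grip block at about (299,271) and the lens at (209,173).

```bash
cat > h.py <<'E'
import cv2, numpy as np
def ray(c,uv):
    R=cv2.Rodrigues(np.array(c["rvec"]))[0]; t=np.array(c["tvec"]).ravel()
    p=cv2.undistortPoints(np.array(uv,float).reshape(-1,1,2),np.array(c["mtx"]),None).reshape(-1,2)
    return -R.T@t, np.c_[p,np.ones(len(p))]@R
def plane(c,uv,z):
    o,d=ray(c,uv); return o+d*((z-o[2])/d[:,2])[:,None]
def tri(c1,u1,c2,u2):
    o1,d1=ray(c1,[u1]);o2,d2=ray(c2,[u2]);d1=d1[0];d2=d2[0]
    s=np.linalg.lstsq(np.c_[d1,-d2],o2-o1,rcond=None)[0]
    a=o1+s[0]*d1;b=o2+s[1]*d2; return (a+b)/2,np.linalg.norm(a-b)
def blob(c,lo,hi,box):
    x0,y0,x1,y1=box
    m=cv2.inRange(cv2.cvtColor(c["img"],cv2.COLOR_RGB2HSV)[y0:y1,x0:x1],lo,hi)
    k=cv2.findContours(m,cv2.RETR_EXTERNAL,cv2.CHAIN_APPROX_NONE)[0]
    k=max(k,key=cv2.contourArea); return k.reshape(-1,2)+[x0,y0]
E
python3 - <<'E'
from plant import r, imaging, job
from h import *
np.set_printoptions(precision=4,suppress=True)
T=imaging.capture("top");S=imaging.capture("scene")
for n,c,b,lb in (("top",T,(310,165,405,245),(172,215,225,272)),("scene",S,(240,255,355,345),(185,155,240,200))):
    k=blob(c,(100,120,40),(125,255,255),b)
    P=plane(c,cv2.convexHull(k.astype(np.int32)).reshape(-1,2),0.021)
    q=cv2.minAreaRect((P[:,:2]*1000).astype(np.float32)); print(n,"tray",q, cv2.boxPoints(q).tolist())
    o=blob(c,(3,90,90),(20,255,255),b); e=cv2.fitEllipse(cv2.convexHull(o.astype(np.int32))); print("orange",e,plane(c,[e[0]],0.018))
    w=blob(c,(0,0,130),(180,60,255),lb); e=cv2.fitEllipse(cv2.convexHull(w.astype(np.int32)));print("lens",e,plane(c,[e[0]],0.042))
    bl=blob(c,(0,0,0),(180,255,45),b); print("black",cv2.minAreaRect(bl.astype(np.int32)),len(bl))
print("dish",plane(T,[(280,208)],.016),"vial",plane(T,[(272,247)],.053),"block",plane(T,[(290,155)],.042))
# shelf corner: bracket feet
a=cv2.resize(T["img"][155:285,160:410],None,fx=3,fy=3,interpolation=2)
cv2.imwrite("pics/a.png",a[:,:,::-1])
b=cv2.resize(S["img"][240:350,230:370],None,fx=5,fy=5,interpolation=2)
cv2.imwrite("pics/b.png",b[:,:,::-1])
E
```

```text
top tray ((555.478271484375, -177.8225860595703), (81.9754409790039, 147.20321655273438), 26.87472915649414) [[485.6463623046875, -130.6983184814453], [552.1883544921875, -262.0031433105469], [625.3101806640625, -224.9468536376953], [558.7681884765625, -93.64202880859375]]
orange ((373.3016052246094, 196.8424835205078), (15.580379486083984, 16.20013427734375), 157.28692626953125) [[ 0.5759 -0.2193  0.018 ]]
lens ((195.63229370117188, 242.42230224609375), (25.353221893310547, 26.34242057800293), 35.286495208740234) [[0.4713 0.2089 0.042 ]]
black ((361.0, 198.5), (8.049844741821289, 21.019041061401367), 63.43495178222656) 46
scene tray ((555.216796875, -178.19947814941406), (85.7462158203125, 150.75485229492188), 26.497238159179688) [[483.2172546386719, -129.8680419921875], [550.4772338867188, -264.7869873046875], [627.21630859375, -226.53091430664062], [559.9563598632812, -91.61196899414062]]
orange ((315.8506774902344, 311.3063049316406), (19.416275024414062, 21.938457489013672), 98.24150848388672) [[ 0.5764 -0.2167  0.018 ]]Traceback (most recent call last):
  File "<stdin>", line 10, in <module>
cv2.error: OpenCV(4.12.0) /io/opencv/modules/imgproc/src/shapedescr.cpp:361: error: (-201:Incorrect size of input array) There should be at least 5 points to fit the ellipse in function 'fitEllipseNoDirect'
```

```bash
python3 - <<'E'
from plant import r, imaging, job
from h import *
np.set_printoptions(precision=4,suppress=True)
T=imaging.capture("top");S=imaging.capture("scene")
from scipy.ndimage import label
w=blob(S,(0,0,110),(180,80,255),(190,158,230,188)); print("lensS",len(w),[plane(S,[w.min(0)/2+w.max(0)/2],.042)])
print("dish",plane(T,[(280,208)],.016),"vial",plane(T,[(272,247)],.053),"block",plane(T,[(290,155)],.042))
# shelf front edge: plane through top line, cut by scene rays
o,d=ray(T,[(0,122),(535,68)]); n=np.cross(*d)
o2,d2=ray(S,[(300,50),(400,160),(500,268)])
print("edge",o2+d2*((n@(o-o2))/(d2@n))[:,None])
# black grip
bl=blob(S,(0,0,0),(180,255,60),(280,255,320,290));print(bl.min(0),bl.max(0))
x=np.hstack([cv2.resize(T["img"][160:250,310:410],(400,360)),cv2.resize(S["img"][245:335,250:350],(400,360))])
cv2.imwrite("pics/a.png",x[:,:,::-1])
E
```

```text
lensS 159 [array([[0.4733, 0.2146, 0.042 ]])]
dish [[0.5539 0.0086 0.016 ]] vial [[0.4558 0.0278 0.053 ]] block [[ 0.6796 -0.0187  0.042 ]]
edge [[ 0.7061  0.2228  0.305 ]
 [ 0.7501 -0.129   0.2671]
 [ 0.7761 -0.3569  0.2483]]
[288 258] [310 286]
```

View pics/a.png

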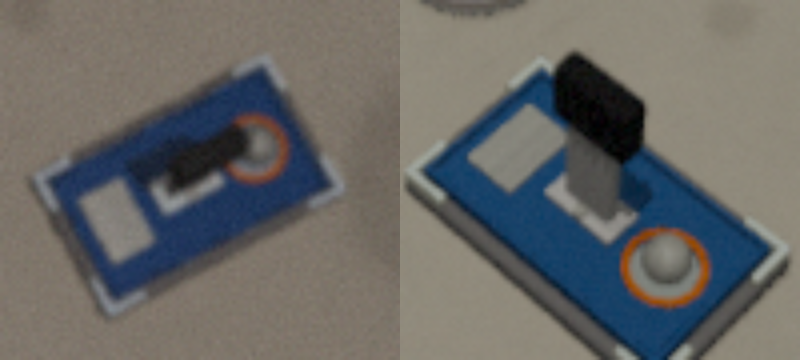

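The crop shows the tray with its black grip clear and the ball in the orange pocket. The yaw is about 26.9° and the tray centre is about (0.555,-0.178). The shelf edge is at x≥0.70 and z≈0.27, so the gripper clears it. I'll translate first, then turn by 1.79 rad.

Careful with the scale: shifts go in shares of 0.25 m and turns go in shares of 360 degrees. That gives: 0.2 m is 0.8, 0.16 m is 0.64.

```bash
python3 nudge.py '[0.07,0.16,-0.1,0,0,0,0,0.07,0.32,-0.2,0,0,0,0,0.07,0.48,-0.3,0,0,0,0,0.07,0.64,-0.4,0,0,0,0,0.07,0.8,-0.5,0,0,0,0]' 30
python3 nudge.py '[0.07,0.16,-0.1,0,0,0,0,0.07,0.32,-0.2,0,0,0,0,0.07,0.48,-0.3,0,0,0,0,0.07,0.64,-0.4,0,0,0,0,0.07,0.8,-0.5,0,0,0,0]'
python3 nudge.py '[0.07,0.16,-0.1,0,0,0,0,0.07,0.32,-0.2,0,0,0,0,0.07,0.376,-0.26,0,0,0,0,0.07,0.376,-0.26,0,0,0,0]'
python3 nudge.py '[0.07,0,0,0,0,0,-0.0223,0.07,0,0,0,0,0,-0.0446,0.07,0,0,0,0,0,-0.0668,0.07,0,0,0,0,0,-0.0891,0.07,0,0,0,0,0,-0.1114]'
python3 nudge.py '[0.07,0,0,0,0,0,-0.0223,0.07,0,0,0,0,0,-0.0446,0.07,0,0,0,0,0,-0.0668,0.07,0,0,0,0,0,-0.0891,0.07,0,0,0,0,0,-0.1114]'
python3 nudge.py '[0.07,0,0,0,0,0,-0.0223,0.07,0,0,0,0,0,-0.0446,0.07,0,0,0,0,0,-0.0621,0.07,0,0,0,0,0,-0.0621]'
python3 - <<'E'
from plant import r, imaging, job
from h import *
np.set_printoptions(precision=4,suppress=True)
s=r.state();R=np.array(s["eef_rot"]);print(s["eef_pos"],R,s["joint_positions"])
W=imaging.capture("wrist");cv2.imwrite("pics/w.png",W["img"][:,:,::-1])
for g in ([.555,-.178,.12],[.5757,-.2182,.026]): print(cv2.projectPoints(np.array([g]),W["rvec"],W["tvec"],W["mtx"],None)[0])
print("move",R.T@(np.array([.5553,-.178,.083])-s["eef_pos"]))
E
```

```text
time_s: 0.8
eef_pos: [0.3184, -0.4336, 0.2147]
eef_rot: [[0.969, 0.247, 0.0], [0.247, -0.969, -0.0], [0.0, 0.0, -1.0]]
contact_force: [0.3, 0.8, -0.5]
finger_gap: 0.0701
grip_force: 0.0
time_s: 1.3
eef_pos: [0.4814, -0.2629, 0.2148]
eef_rot: [[0.969, 0.247, 0.0], [0.247, -0.969, -0.0], [0.0, 0.0, -1.0]]
contact_force: [-0.6, -1.2, 0.0]
finger_gap: 0.0699
grip_force: 0.0
time_s: 1.7
eef_pos: [0.5566, -0.1759, 0.2144]
eef_rot: [[0.968, 0.25, 0.0], [0.25, -0.968, 0.001], [0.0, -0.0, -1.0]]
contact_force: [-0.3, 0.8, -0.7]
finger_gap: 0.0703
grip_force: 0.0
time_s: 2.2
eef_pos: [0.5544, -0.1794, 0.2146]
eef_rot: [[0.578, 0.816, -0.0], [0.816, -0.578, -0.0], [-0.0, -0.0, -1.0]]
contact_force: [0.0, 1.2, -0.2]
finger_gap: 0.0697
grip_force: 0.0
time_s: 2.7
eef_pos: [0.5544, -0.1795, 0.2146]
eef_rot: [[-0.084, 0.996, -0.0], [0.996, 0.084, -0.0], [-0.0, -0.0, -1.0]]
contact_force: [-0.3, 0.4, -0.4]
finger_gap: 0.0696
grip_force: 0.0
time_s: 3.1
eef_pos: [0.5545, -0.1793, 0.2146]
eef_rot: [[-0.453, 0.892, -0.0], [0.892, 0.453, -0.0], [-0.0, -0.0, -1.0]]
contact_force: [-0.3, -0.0, 1.0]
finger_gap: 0.0702
grip_force: 0.0
[ 0.5545 -0.1793  0.2146] [[-0.4526  0.8917 -0.0004]
 [ 0.8917  0.4526 -0.0003]
 [-0.0001 -0.0004 -1.    ]] [-0.3151  0.288   1.7257 -0.0004  1.1281 -0.7846]
[[[280.394  208.9456]]]
[[[280.2487 225.3209]]]
move [0.0008 0.0013 0.1316]
```

View pics/w.png

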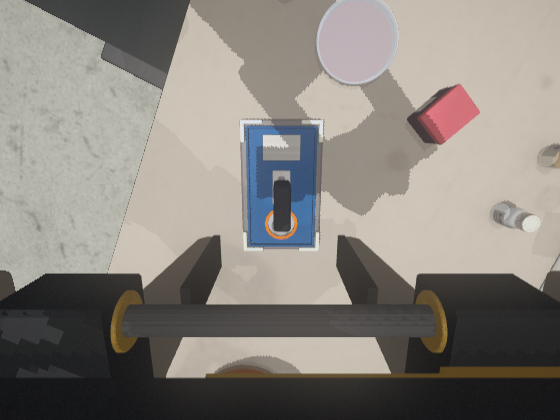

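The wrist view shows the grip block top at about (282,205) against a predicted (280,209), with the axes well aligned. I'll measure the small sideways offset.

```bash
python3 - <<'E'
from plant import r, imaging, job
from h import *
np.set_printoptions(precision=4,suppress=True)
s=r.state();R=np.array(s["eef_rot"])
W=imaging.capture("wrist")
k=blob(W,(100,120,40),(125,255,255),(235,110,330,255)); P=plane(W,cv2.convexHull(k.astype(np.int32)).reshape(-1,2),0.021)
q=cv2.minAreaRect((P[:,:2]*1000).astype(np.float32));print("tray",q)
b=blob(W,(0,0,0),(180,255,50),(262,172,302,240));print(b.min(0),b.max(0))
g=W["img"][195:200,265:300].mean((0,2));print(g.round())
t=b[b[:,1]>190]; c=(b[:,0].min()+b[:,0].max())/2
print("block",plane(W,[(c,205)],.12))
E
```

```text
tray ((556.0154418945312, -177.5423583984375), (82.93600463867188, 146.419921875), 26.6961727142334)
[287 183] [287 183]
[100. 105. 105. 105. 107. 107. 101. 140.  72.  56.  56.  59.  58.  58.
  58.  59.  58.  59.  59.  58.  59.  58.  59.  56.  54.  58.  87.  87.
  88.  87.  86.  87.  87.  87.  86.]
block [[ 0.5588 -0.1719  0.12  ]]
```

Scaled: 0.1315 m is 0.526, 0.002 m is 0.008.

```bash
python3 nudge.py '[0.07,0.004,0.008,0.12,0,0,0,0.07,0.004,0.008,0.24,0,0,0,0.07,0.004,0.008,0.36,0,0,0,0.07,0.004,0.008,0.46,0,0,0,0.07,0.004,0.008,0.526,0,0,0]'
python3 nudge.py '[0.04,0,0,0,0,0,0,0.04,0,0,0,0,0,0,0.03,0,0,0,0,0,0,0.024,0,0,0,0,0,0,0.02,0,0,0,0,0,0]' 20
python3 nudge.py '[0.016,0,0,0,0,0,0,0.01,0,0,0,0,0,0,0.01,0,0,0,0,0,0,0.0,0,0,0,0,0,0,0.0,0,0,0,0,0,0]' 35
```

```text
time_s: 3.7
eef_pos: [0.5555, -0.1765, 0.0812]
eef_rot: [[-0.449, 0.894, -0.002], [0.894, 0.449, 0.001], [0.001, -0.002, -1.0]]
contact_force: [-0.0, -0.5, -0.2]
finger_gap: 0.0699
grip_force: 0.0
time_s: 4.2
eef_pos: [0.5571, -0.1766, 0.084]
eef_rot: [[-0.452, 0.892, 0.001], [0.892, 0.452, -0.0], [-0.001, 0.001, -1.0]]
contact_force: [-1.1, 0.6, -0.7]
finger_gap: 0.032
grip_force: 0.0
time_s: 4.7
eef_pos: [0.5566, -0.1765, 0.0833]
eef_rot: [[-0.452, 0.892, -0.0], [0.892, 0.452, -0.0], [-0.0, -0.0, -1.0]]
contact_force: [-1.8, 0.2, 3.6]
finger_gap: 0.0157
grip_force: 35.0
```

Gripped at a 15.7 mm opening with 35 N. I'll lift slowly.

```bash
python3 nudge.py '[0,0,0,-0.008,0,0,0,0,0,0,-0.024,0,0,0,0,0,0,-0.048,0,0,0,0,0,0,-0.076,0,0,0,0,0,0,-0.104,0,0,0]'
python3 nudge.py '[0,0,0,-0.028,0,0,0,0,0,0,-0.056,0,0,0,0,0,0,-0.084,0,0,0,0,0,0,-0.112,0,0,0,0,0,0,-0.14,0,0,0]'
python3 nudge.py '[0,0,0,-0.028,0,0,0,0,0,0,-0.056,0,0,0,0,0,0,-0.072,0,0,0,0,0,0,-0.076,0,0,0,0,0,0,-0.076,0,0,0]'
python3 - <<'E'
from plant import r, imaging, job
from h import *
np.set_printoptions(precision=4,suppress=True)
s=r.state();p=np.array(s["eef_pos"]);R=np.array(s["eef_rot"]);print(p,s["joint_positions"])
S=imaging.capture("scene");T=imaging.capture("top")
tz=p[2]-.071
for n,c in(("S",S),("T",T)):
    k=blob(c,(100,120,40),(125,255,255),(225,215,380,350) if n=="S" else (300,155,410,250))
    P=plane(c,cv2.convexHull(k.astype(np.int32)).reshape(-1,2),tz+.009)
    print(n,cv2.minAreaRect((P[:,:2]*1000).astype(np.float32)))
    try:
        o=blob(c,(3,90,90),(20,255,255),(225,215,380,350) if n=="S" else (300,155,410,250)); e=cv2.fitEllipse(cv2.convexHull(o.astype(np.int32)));print(e,plane(c,[e[0]],tz+.006))
    except Exception as x: print(x)
w=blob(S,(0,0,110),(180,80,255),(190,158,230,188));e=cv2.fitEllipse(cv2.convexHull(w.astype(np.int32)));print("lens S",e,plane(S,[e[0]],.042))
L=np.array([.4713,.2089]); pk=p+.045*R[:,0]*-1; d=np.r_[L-pk[:2],0]; print("pocket",pk,"move tool",R.T@d)
x=cv2.resize(S["img"][140:340,150:400],(750,600));cv2.imwrite("pics/c.png",x[:,:,::-1])
E
```

```text
time_s: 5.2
eef_pos: [0.5567, -0.1765, 0.1098]
eef_rot: [[-0.452, 0.892, 0.0], [0.892, 0.452, -0.0], [-0.0, 0.0, -1.0]]
contact_force: [-0.3, 0.5, -2.8]
finger_gap: 0.0158
grip_force: 35.0
time_s: 5.7
eef_pos: [0.5567, -0.1765, 0.1447]
eef_rot: [[-0.452, 0.892, 0.0], [0.892, 0.452, -0.0], [-0.0, 0.0, -1.0]]
contact_force: [-0.5, 0.6, -3.3]
finger_gap: 0.0158
grip_force: 35.0
time_s: 6.2
eef_pos: [0.5566, -0.1764, 0.1631]
eef_rot: [[-0.452, 0.892, 0.0], [0.892, 0.452, 0.0], [-0.0, 0.0, -1.0]]
contact_force: [0.7, 1.0, -2.7]
finger_gap: 0.0158
grip_force: 35.0
[ 0.5566 -0.1764  0.1631] [-0.3095  0.3439  1.7719  0.      1.0257 -0.7786]
S ((554.8899536132812, -178.76388549804688), (86.47850799560547, 149.7131805419922), 26.78425407409668)
((318.18609619140625, 287.812255859375), (20.132129669189453, 23.812532424926758), 99.47504425048828) [[ 0.5761 -0.2168  0.0981]]
T ((551.0642700195312, -110.58145141601562), (31.75556182861328, 59.0388298034668), 72.88406372070312)
max() iterable argument is empty
lens S ((209.22991943359375, 164.7322998046875), (36.51639175415039, 42.20841979980469), 80.86483001708984) [[0.4775 0.236  0.042 ]]
pocket [ 0.577  -0.2166  0.1631] move tool [ 0.4273  0.0981 -0.    ]
```

View pics/c.png

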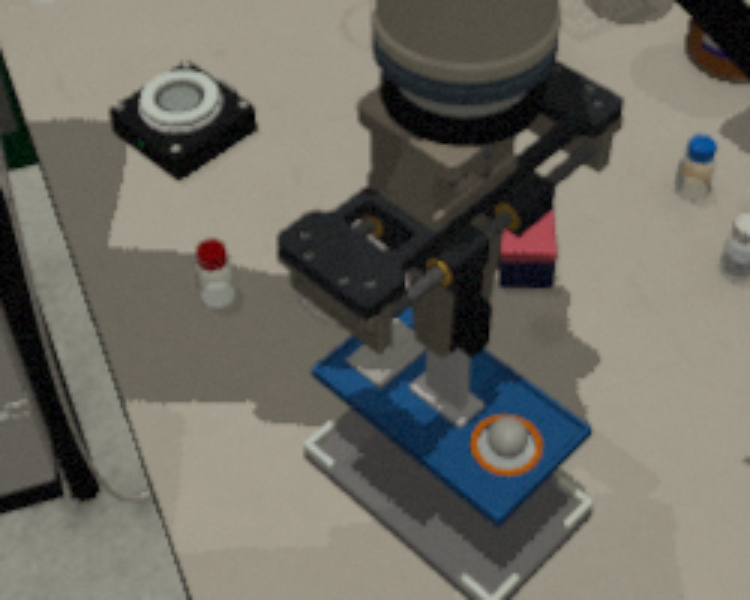

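The tray is lifted level, about 92 mm up, with the ball in its pocket at crop (507,440). The scene view puts the lens ring at about (210,173), which agrees with the top view to a few mm. I'll carry it at about 0.12 m/s with ramps.

Scaled: 0.035 m is 0.14, 0.024 m is 0.096.

```bash
python3 nudge.py '[0,0.012,0.0028,0,0,0,0,0,0.032,0.0076,0,0,0,0,0,0.06,0.014,0,0,0,0,0,0.096,0.0224,0,0,0,0,0,0.14,0.0324,0,0,0,0]'
for i in 1; do :; done
python3 nudge.py '[0,0.048,0.0112,0,0,0,0,0,0.096,0.0224,0,0,0,0,0,0.144,0.0336,0,0,0,0,0,0.192,0.0448,0,0,0,0,0,0.24,0.056,0,0,0,0]'
python3 nudge.py '[0,0.048,0.0112,0,0,0,0,0,0.096,0.0224,0,0,0,0,0,0.144,0.0336,0,0,0,0,0,0.192,0.0448,0,0,0,0,0,0.24,0.056,0,0,0,0]'
python3 nudge.py '[0,0.048,0.0112,0,0,0,0,0,0.096,0.0224,0,0,0,0,0,0.144,0.0336,0,0,0,0,0,0.192,0.0448,0,0,0,0,0,0.24,0.056,0,0,0,0]'
python3 nudge.py '[0,0.048,0.0112,0,0,0,0,0,0.096,0.0224,0,0,0,0,0,0.144,0.0336,0,0,0,0,0,0.192,0.0448,0,0,0,0,0,0.24,0.056,0,0,0,0]'
python3 nudge.py '[0,0.048,0.0112,0,0,0,0,0,0.096,0.0224,0,0,0,0,0,0.144,0.0336,0,0,0,0,0,0.192,0.0448,0,0,0,0,0,0.24,0.056,0,0,0,0]'
python3 nudge.py '[0,0.048,0.0112,0,0,0,0,0,0.088,0.0204,0,0,0,0,0,0.12,0.028,0,0,0,0,0,0.144,0.0336,0,0,0,0,0,0.16,0.0372,0,0,0,0]'
python3 - <<'E'
from plant import r, imaging, job
from h import *
np.set_printoptions(precision=4,suppress=True)
s=r.state();p=np.array(s["eef_pos"]);R=np.array(s["eef_rot"]);pk=p-.045*R[:,0];print(pk,R.T@np.r_[.472-pk[0],.211-pk[1],0])
S=imaging.capture("scene");T=imaging.capture("top");W=imaging.capture("wrist")
cv2.imwrite("pics/d.png",np.hstack([cv2.resize(S["img"][120:240,140:280],(400,343)),cv2.resize(T["img"][180:300,130:270],(400,343))])[:,:,::-1])
E
```

```text
time_s: 6.8
eef_pos: [0.5478, -0.1407, 0.1631]
eef_rot: [[-0.452, 0.892, -0.0], [0.892, 0.452, 0.0], [0.0, -0.0, -1.0]]
contact_force: [1.2, 0.4, -2.7]
finger_gap: 0.0157
grip_force: 35.0
time_s: 7.3
eef_pos: [0.5331, -0.0806, 0.1631]
eef_rot: [[-0.452, 0.892, 0.0], [0.892, 0.452, 0.0], [-0.0, 0.0, -1.0]]
contact_force: [0.7, 0.4, -3.4]
finger_gap: 0.0159
grip_force: 35.0
time_s: 7.8
eef_pos: [0.5185, -0.0209, 0.1631]
eef_rot: [[-0.452, 0.892, 0.0], [0.892, 0.452, -0.0], [-0.0, 0.0, -1.0]]
contact_force: [-0.6, 0.8, -2.7]
finger_gap: 0.0156
grip_force: 35.0
time_s: 8.3
eef_pos: [0.5039, 0.0389, 0.1631]
eef_rot: [[-0.452, 0.892, 0.0], [0.892, 0.452, 0.0], [0.0, 0.0, -1.0]]
contact_force: [0.2, -0.8, -3.2]
finger_gap: 0.0155
grip_force: 35.0
time_s: 8.8
eef_pos: [0.4893, 0.0988, 0.1631]
eef_rot: [[-0.452, 0.892, 0.0], [0.892, 0.452, 0.0], [0.0, 0.0, -1.0]]
contact_force: [1.3, 0.7, -3.4]
finger_gap: 0.0155
grip_force: 35.0
time_s: 9.3
eef_pos: [0.4746, 0.1587, 0.1631]
eef_rot: [[-0.452, 0.892, -0.0], [0.892, 0.452, -0.0], [-0.0, -0.0, -1.0]]
contact_force: [1.2, -0.0, -3.2]
finger_gap: 0.0158
grip_force: 35.0
time_s: 9.8
eef_pos: [0.465, 0.198, 0.1631]
eef_rot: [[-0.452, 0.892, -0.0], [0.892, 0.452, -0.0], [-0.0, -0.0, -1.0]]
contact_force: [0.3, 0.4, -3.0]
finger_gap: 0.0159
grip_force: 35.0
[0.4853 0.1579 0.1631] [ 0.0534  0.0121 -0.    ]
```

View pics/d.png

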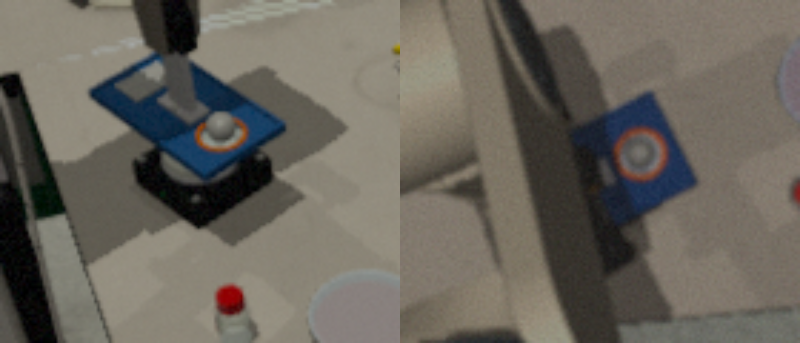

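The tray is level with the ball in its pocket (scene crop (220,127), top crop (640,153)), and the pocket has about 55 mm left to go.

Scaled: 0.034 m is 0.136, 0.026 m is 0.104.

```bash
python3 nudge.py '[0,0.016,0.0036,0,0,0,0,0,0.04,0.0092,0,0,0,0,0,0.072,0.0164,0,0,0,0,0,0.104,0.0236,0,0,0,0,0,0.136,0.0308,0,0,0,0]'
python3 nudge.py '[0,0.032,0.0072,0,0,0,0,0,0.056,0.0128,0,0,0,0,0,0.072,0.0164,0,0,0,0,0,0.078,0.0176,0,0,0,0,0,0.078,0.0176,0,0,0,0]'
python3 nudge.py '[0,0,0,0,0,0,0,0,0,0,0,0,0,0]'
python3 - <<'E'
from plant import r, imaging, job
from h import *
np.set_printoptions(precision=4,suppress=True)
s=r.state();p=np.array(s["eef_pos"]);R=np.array(s["eef_rot"]);pk=p-.045*R[:,0];print(pk)
S=imaging.capture("scene");T=imaging.capture("top")
for n,c,b in(("S",S,(150,120,260,220)),("T",T,(150,190,250,290))):
    o=blob(c,(3,90,90),(20,255,255),b); e=cv2.fitEllipse(cv2.convexHull(o.astype(np.int32)));print(n,e,plane(c,[e[0]],p[2]-.071+.006))
cv2.imwrite("pics/e.png",np.hstack([cv2.resize(S["img"][120:240,140:280],(400,343)),cv2.resize(T["img"][180:300,130:270],(400,343))])[:,:,::-1])
E
```

```text
time_s: 10.45
eef_pos: [0.4564, 0.2322, 0.1631]
eef_rot: [[-0.452, 0.892, 0.0], [0.892, 0.452, 0.0], [0.0, 0.0, -1.0]]
contact_force: [-0.2, 0.0, -2.5]
finger_gap: 0.0155
grip_force: 35.0
time_s: 10.95
eef_pos: [0.4516, 0.2508, 0.1631]
eef_rot: [[-0.452, 0.892, -0.0], [0.892, 0.452, -0.0], [-0.0, -0.0, -1.0]]
contact_force: [-0.8, -0.2, -3.7]
finger_gap: 0.0161
grip_force: 35.0
time_s: 11.15
eef_pos: [0.4518, 0.2505, 0.1631]
eef_rot: [[-0.452, 0.892, 0.0], [0.892, 0.452, -0.0], [-0.0, -0.0, -1.0]]
contact_force: [-0.7, 0.6, -3.6]
finger_gap: 0.0157
grip_force: 35.0
[0.4721 0.2104 0.1631]
S ((206.45156860351562, 153.88954162597656), (10.745786666870117, 17.30600357055664), 81.42973327636719) [[0.4723 0.2095 0.0981]]
T ((191.30233764648438, 239.5487823486328), (16.07847023010254, 17.934165954589844), 161.75491333007812) [[0.4723 0.2069 0.0981]]
```

View pics/e.png

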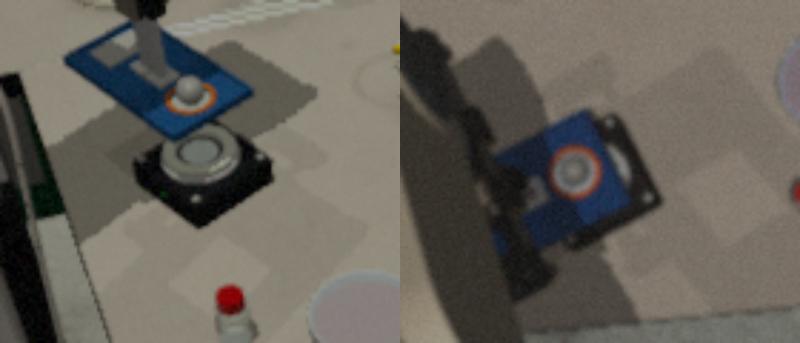

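The pocket ring sits within about 3 mm of the lens centre in both views, and the ball is in its pocket with the tray level. I'll hold for over 3 s.

```bash
python3 nudge.py '[0,0,0,0,0,0,0,0,0,0,0,0,0,0,0,0,0,0,0,0,0,0,0,0,0,0,0,0,0,0,0,0,0,0,0]' >/dev/null
python3 nudge.py '[0,0,0,0,0,0,0,0,0,0,0,0,0,0,0,0,0,0,0,0,0,0,0,0,0,0,0,0,0,0,0,0,0,0,0]' >/dev/null
python3 nudge.py '[0,0,0,0,0,0,0,0,0,0,0,0,0,0,0,0,0,0,0,0,0,0,0,0,0,0,0,0,0,0,0,0,0,0,0]' >/dev/null
python3 nudge.py '[0,0,0,0,0,0,0,0,0,0,0,0,0,0,0,0,0,0,0,0,0,0,0,0,0,0,0,0,0,0,0,0,0,0,0]' >/dev/null
python3 nudge.py '[0,0,0,0,0,0,0,0,0,0,0,0,0,0,0,0,0,0,0,0,0,0,0,0,0,0,0,0,0,0,0,0,0,0,0]' >/dev/null
python3 nudge.py '[0,0,0,0,0,0,0,0,0,0,0,0,0,0,0,0,0,0,0,0,0,0,0,0,0,0,0,0,0,0,0,0,0,0,0]' >/dev/null
python3 nudge.py '[0,0,0,0,0,0,0,0,0,0,0,0,0,0,0,0,0,0,0,0,0,0,0,0,0,0,0,0,0,0,0,0,0,0,0]' >/dev/null
python3 nudge.py '[0,0,0,0,0,0,0,0,0,0,0,0,0,0,0,0,0,0,0,0,0,0,0,0,0,0,0,0,0,0,0,0,0,0,0]'
python3 -c "from plant import r, imaging, job; print(job.hand_in())"
```

```text
time_s: 15.25
eef_pos: [0.4517, 0.2507, 0.1631]
eef_rot: [[-0.452, 0.892, -0.0], [0.892, 0.452, -0.0], [0.0, -0.0, -1.0]]
contact_force: [-0.3, -0.2, -3.9]
finger_gap: 0.0161
grip_force: 35.0
the job is handed in; nothing more can be done
None
```

The job is handed in with the gripper still holding the tray level over the lens, its underside about 5 cm above the ring: the pocket is within about 3 mm of the lens centre, I held it still for 4 s, and the ball was in its pocket when last seen just before that hold (no verdict was returned).

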